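# Reset the workshop supplies in order

## Robot

A 6-joint arm with a two-finger parallel gripper is mounted at the origin on the work surface. World frame = base frame: x ahead of the robot, y to its left, z up, the work surface at z = 0. Lengths are in mm, angles in rad, forces in N, time in s.
With the tool pointing down it reaches from about 350 to 975 mm from the base axis. Payload 7.1 kg.
Tool frame: the origin (TCP) lies midway between the tips of the shut fingers; the grasp point (between the pads) lies 19 mm behind it; z points along the fingers, y is the direction in which the jaws open and shut (so a half turn about z gives the same grasp; the last joint's range is limited). The gripper opens to 88 mm and grips with 3 to 60 N. Pads are 20 mm wide; open, the fingers measure 115 mm over their backs; the gripper's body (75 mm by 178 mm) begins 61 mm behind the grasp point.
Start: joints at [1.122, 0.423, 1.63, -0, 1.089, -0.019], TCP at [260.398, 568.153, 222.675] pointing down, gripper open.
Joint ranges: [-3, 3], [-0.9, 2.11], [0.09, 2.58], [-1.31, 4.45], [0.11, 2.69], [-2.54, 2.54]. Speed limits (rad/s): [2.39, 2.39, 3.01, 3.14, 3.14, 3.14].

## Interface

Orientations are given as [roll, pitch, yaw] about the fixed x, y, z axes, in that order (R = Rz(yaw) Ry(pitch) Rx(roll)).
In Python, from rig import r gives the robot as it stands.
- The arm moves only by the tool send_rows, never from a script. Its argument "rows" is a list of rows, each a list of 3 entries, a list of its own where there are three numbers: the shift along the world's x, y, z in cm, then the turn, a rotation vector about the world's x, y, z in rad, then the closure, from 0 (fully open) to 1 (shut). In form: [[[tx, ty, tz], [ax, ay, az], jaw], ...]. A call has 1 to 10 rows; each row shifts and turns the pose as measured when the row begins; what a row does not reach is not made up. A row lasts 1/10 s, in which the tool goes at most 50 mm and 8.59 degrees, less where a joint would pass 70% of its speed; a pose out of reach is approached as far as the arm can. A call is refused whole if a number of a shift passes 5 or a number of a turn 0.15, either way. A call with a gripper value outside its range is refused whole. The fingers move at their own pace and stop on an object; "squeeze" is the grip in N (left out, the last holds). Time passes only in rows, so rows that do not move let the fingers close. It gives the time, the measured TCP pose, the force and the opening at its end, in the units of the state.
- r.get_state(): the state, without advancing time (a new reading comes with each control period).
- r.grab_frame(name): name is "scene" or "side" or "wrist"; returns (picture, depth): 480x640x3 uint8, red, green, blue; 480x640 float32, mm along the optical axis (not along the pixel's ray), 0 where there is no reading.
- r.camera_info(name): a dict with "camera_matrix" (3x3 intrinsics, pixels), "D" ([k1, k2, p1, p2, k3] as OpenCV has them; the pictures are not rectified), "R" (3x3) and "t" (3): a world point X has camera coordinates R X + t. Camera axes: x right, y down, z forward; pixel columns grow to the right and rows downward; lengths in mm; the calibration is good to about 2 mm. A picture is of the moment at which its call begins: read the wrist's pose just before it. camera_info takes no time and is no camera call; for the wrist camera it gives the pose at the moment of the call.
- r.job_done(): hands the job in, once; it reports no verdict.
Trained networks look in the newest picture that a camera, given by its name, has taken for a name from the list of things; names that differ only in an ending like _2 or _b are one class to them, and where a whole thing is asked for, a point or a joint stands for the part that bears it (a point fixed in the world has none). Each returns a list of dicts, best first, with "conf" (0 to 1); they miss things now and then, are a little off and sometimes report something else, mostly with a low value. They report only what shows in the picture. A call takes as long as a camera call. They do not tell look-alikes from the thing itself.
- r.boxes_of(camera, query): "point" ([x, y, z] in mm, in the coordinates of the camera as it stood for that picture, good to about 4 mm: the middle of the surface that is visible of it).
- r.outline_of(camera, query): "region" (480x640 bool, what is visible of it).
- r.pinpoint(camera, query): "point" ([x, y, z] in mm, in the coordinates of the camera as it stood for that picture, good to about 4 mm: a listed point, or the origin of a listed thing).
The state is a dict: "time_s": time; "joint_positions": joint angles; "qd": joint speeds; "joint_torque": joint torques, N m; "eef_pos": TCP position; "orientation": TCP orientation; "wrist_force": force on the tool from outside, world axes, zero at the start; "moment": the same for the moment, N m; "gripper_width": opening from 0.0 (shut) to 1.0 (fully open).
Only numpy, scipy, OpenCV 4.12 (cv2) and the standard library are available. Lean on these libraries where they do the work, as an engineer would, in place of code of your own. Each camera call takes 0.05 s, during which the arm holds its last target.

## Task

After a power cut the three round reset buttons have popped up: with the fingertips and a light press each, push them back in until they are fully down, first the extractor's (blue), then the saw's (green), then the welder's (white). Press gently, do not touch the yellow box with the red emergency stop, and leave the loose steel, hammer and disc where they lie.

Things in the scene. Friction and masses are not known exactly. Their poses are not given: they have to be found in the camera images.
- extractor_box: The extractor's supply box: plain grey-painted switch box fixed to the bench, 90 x 80 mm in plan (x, y) and 60 mm high, louvres on one side; z up. Origin: centre of its underside, on the bench. The extractor reset button stands on the centre of its top, in a black collar 44 mm across and 5 mm high. It can stand anywhere in the row and be turned up to 0.5 rad.
- extractor_reset_top (a point): Centre of the top face of the extractor reset button: a flat blue cap 32 mm across and 10 mm thick, moving with the button. Fully out it is 28 mm above the box's top (88 mm above the bench), fully in 16 mm above it. The cap is sprung on its stem: once the stem is home the cap can give up to 5 mm more, against 4.5 N growing to 12 N, and comes back up when let go.
- extractor_reset (a joint): How far the extractor reset button is pushed in, straight down, in m: 0 fully out, 0.012 fully in. It starts popped out at 0 to 0.003, takes about 3 N to move all along its way, has no spring and stays where it is left.
- saw_box: The saw's supply box: dark steel switch box fixed to the bench, 90 x 80 mm in plan (x, y) and 75 mm high, louvres on one side; z up. Origin: centre of its underside, on the bench. The saw reset button stands on the centre of its top, in a black collar 44 mm across and 5 mm high. It can stand anywhere in the row and be turned up to 0.5 rad.
- saw_reset_top (a point): Centre of the top face of the saw reset button: a flat green cap 32 mm across and 10 mm thick, moving with the button. Fully out it is 28 mm above the box's top (103 mm above the bench), fully in 16 mm above it. The cap is sprung on its stem: once the stem is home the cap can give up to 5 mm more, against 4.5 N growing to 12 N, and comes back up when let go.
- saw_reset (a joint): How far the saw reset button is pushed in, straight down, in m: 0 fully out, 0.012 fully in. It starts popped out at 0 to 0.003, takes about 3 N to move all along its way, has no spring and stays where it is left.
- welder_box: The welder's supply box: cream switch box fixed to the bench, 90 x 80 mm in plan (x, y) and 90 mm high, louvres on one side; z up. Origin: centre of its underside, on the bench. The welder reset button stands on the centre of its top, in a black collar 44 mm across and 5 mm high. It can stand anywhere in the row and be turned up to 0.5 rad.
- welder_reset_top (a point): Centre of the top face of the welder reset button: a flat white cap 32 mm across and 10 mm thick, moving with the button. Fully out it is 28 mm above the box's top (118 mm above the bench), fully in 16 mm above it. The cap is sprung on its stem: once the stem is home the cap can give up to 5 mm more, against 4.5 N growing to 12 N, and comes back up when let go.
- welder_reset (a joint): How far the welder reset button is pushed in, straight down, in m: 0 fully out, 0.012 fully in. It starts popped out at 0 to 0.003, takes about 3 N to move all along its way, has no spring and stays where it is left.
- stop_box: Emergency-stop box: yellow, fixed to the bench in the same row, 90 x 80 mm and 60 mm high, with a red mushroom head 40 mm across on a black neck at the centre of its top, up to 90 mm above the bench. Origin: centre of its underside. Must not be touched.
- tube_offcut: Loose rusty square-tube offcut standing on end, 40 x 40 mm, 70 mm high, between the robot and the boxes. Origin: centre of its underside.
- angle_offcut: Loose rusty angle-iron offcut, 45 x 80 mm in plan, 45 mm high, between the robot and the boxes. Origin: centre of its underside.
- hammer: Loose hammer, 280 mm long, lying beyond the boxes roughly along world y. Its own x axis runs along the handle towards the head.
- disc: Loose dark abrasive cutting disc, 125 mm across, 5 mm thick, lying flat beyond the boxes. Origin: centre of its underside.
Not all that is in view belongs to the job. Of the things that look like the welder_box, the largest one is meant.

How it is judged (in metres and radians):
On the way, in this order (a step that is already met when the one before it is completed fails the run):
1. the blue extractor button is in (9 mm or more), the green and the white still out (value of joint extractor_reset above 0.009 m and value of joint each of saw_reset, welder_reset below 0.005 m), for 0.1 s.
2. then the green saw button is in as well, the white still out (value of joint each of extractor_reset, saw_reset above 0.009 m and value of joint welder_reset below 0.005 m), for 0.1 s.
3. then the white welder button is in as well (value of joint each of extractor_reset, saw_reset, welder_reset above 0.009 m), for 0.1 s.
At the end, for the whole second after the job is handed in: All three reset buttons are in and at rest, each at least 9 mm of its 12 mm, and no loose thing has moved 15 mm or more (all of step 3 and velocity of joint extractor_reset between -0.01 and 0.01 m/s and velocity of joint saw_reset between -0.01 and 0.01 m/s and velocity of joint welder_reset between -0.01 and 0.01 m/s and distance of each of tube_offcut, angle_offcut, hammer, disc from where it was at the start of the episode below 0.015 m); the robot touches nothing.
It fails at once if a reset button is pushed out of order ((value of joint saw_reset above 0.006 m and value of joint extractor_reset below 0.009 m) or (value of joint welder_reset above 0.006 m and value of joint saw_reset below 0.009 m)).
It fails at once if a reset button or its box is hit harder than 25 N (contact force between anything else and extractor_box above 25 N or contact force between anything else and saw_box above 25 N or contact force between anything else and welder_box above 25 N).
It fails at once if the emergency-stop box is touched (contact force between anything else and stop_box above 0.5 N).
It fails at once if a loose bystander is shoved, lifted or carried 15 mm or more (distance of any of tube_offcut, angle_offcut, hammer, disc from where it was at the start of the episode above 0.015 m).
It also fails if it takes over 42 s, if anything falls off the work surface, if the arm or the gripper's body presses on something with over 40 N, if the wrist force passes 120 N, or if a joint passes its speed limit or range.

## Working session

There is one attempt and no reset: what is moved stays moved. The work goes in short steps, Python scripts to look and compute and a tool call to move; the robot and the scene stay as the last step left them, time stands still between calls to the robot, and variables do not carry over. Pictures are saved under pics/ and viewed, and the job is handed in when it is done.

Besides the shell and the picture viewer there is one more tool, called after ">>>" as name(argument=value, ...) on one line, values as JSON. send_rows: Moves the arm, as the interface text tells. Its arguments: {"type":"object","properties":{"rows":{"type":"array"},"squeeze":{"type":"number"}},"required":["rows"]}

```bash
mkdir -p pics; ls
cat > h.py <<'E'
from rig import r
import numpy as np, cv2
def w(cam,p):
    i=r.camera_info(cam); return np.array(i["R"]).T@(np.array(p)-np.array(i["t"]))
E
python3 - <<'E'
from h import *
print(r.get_state())
for c in ["scene","side"]:
    im,d=r.grab_frame(c); cv2.imwrite(f"pics/{c}0.png",im[:,:,::-1])
    np.save(f"{c}_d.npy",d)
    for q in ["extractor_reset_top","saw_reset_top","welder_reset_top","stop_box","extractor_box","saw_box","welder_box"]:
        print(c,q,[(w(c,e["point"]).round(0).tolist(),round(e["conf"],2)) for e in r.pinpoint(c,q)])
print(r.get_state()["time_s"])
E
```

```text
pics
{'time_s': 0.0, 'joint_positions': array([ 1.12198901e+00,  4.23864624e-01,  1.63067719e+00, -2.13716120e-05,
        1.08860748e+00, -1.89912384e-02]), 'qd': array([-0.00018263, -0.00087975,  0.00142962,  0.00021464,  0.00030285,
       -0.00067435]), 'joint_torque': array([ 8.81774904e-04, -5.44634092e+01, -2.73671705e+01,  6.44219806e-02,
        2.27092841e-02, -1.45045246e-04]), 'eef_pos': array([260.17524988, 567.66062974, 221.89188792]), 'orientation': array([-3.14003594e+00, -1.06446051e-05,  2.71178650e+00]), 'wrist_force': array([-0.1276267 ,  0.37013879,  0.62989907]), 'moment': array([-0.00331011, -0.04080706,  0.00822788]), 'gripper_width': 0.9949308120687659}
scene extractor_reset_top [([553.0, -333.0, 86.0], 0.83)]
scene saw_reset_top [([481.0, -101.0, 101.0], 0.53)]
scene welder_reset_top [([539.0, 328.0, -3.0], 0.64), ([533.0, 327.0, 116.0], 0.61), ([396.0, 370.0, 85.0], 0.49), ([496.0, 478.0, 86.0], 0.48)]
scene stop_box [([482.0, -107.0, 101.0], 0.74), ([579.0, 123.0, -1.0], 0.62), ([343.0, 131.0, -0.0], 0.29)]
scene extractor_box [([552.0, -330.0, 2.0], 0.68)]
scene saw_box [([482.0, -99.0, 1.0], 0.77), ([749.0, -157.0, -2.0], 0.32)]
scene welder_box [([540.0, 328.0, -3.0], 0.74), ([400.0, 369.0, 1.0], 0.74), ([502.0, 472.0, -1.0], 0.72)]
side extractor_reset_top [([551.0, -330.0, 87.0], 0.64)]
side saw_reset_top [([482.0, -104.0, 97.0], 0.52)]
side welder_reset_top [([476.0, -102.0, 1.0], 0.66), ([394.0, 374.0, 83.0], 0.61), ([499.0, 475.0, 85.0], 0.55)]
side stop_box [([581.0, 125.0, 1.0], 0.66)]
side extractor_box [([552.0, -330.0, 2.0], 0.64)]
side saw_box [([477.0, -103.0, 3.0], 0.95)]
side welder_box [([391.0, 367.0, 2.0], 0.69), ([495.0, 475.0, -2.0], 0.57), ([480.0, -100.0, 101.0], 0.28)]
0.8
```

View pics/scene0.png

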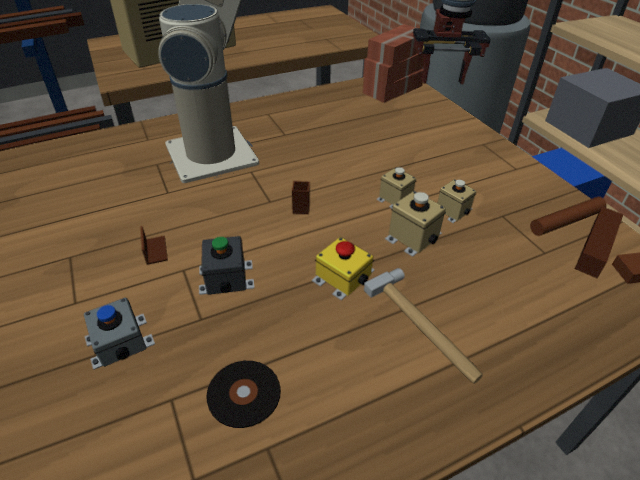

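View pics/side0.png

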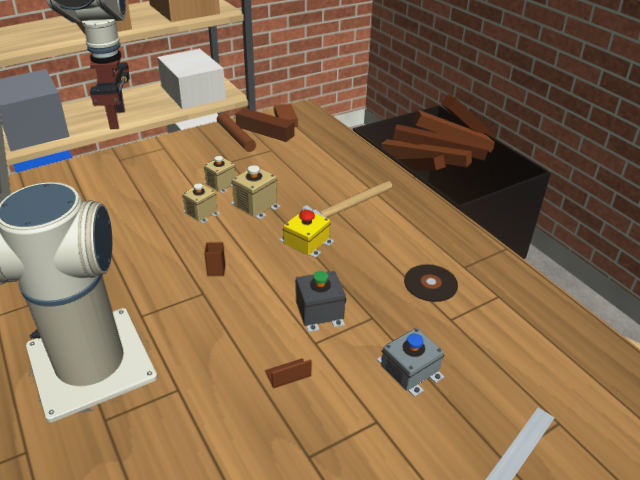

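The scene view shows the blue cap near pixel (106,314), green near (221,244) and white on the largest cream box near (421,200). The red stop is near (346,248), between green and white. I'll refine the cap positions from colour and depth.

```bash
cat >> h.py <<'E'
def ray(cam,uv,z):
    i=r.camera_info(cam);K=np.array(i["camera_matrix"]);R=np.array(i["R"]);t=np.array(i["t"])
    n=cv2.undistortPoints(np.array([[uv]],float),K,np.array(i["D"],float))[0,0]
    d=R.T@np.array([*n,1]);c=-R.T@t
    return c+d*(z-c[2])/d[2]
def proj(cam,X):
    i=r.camera_info(cam);R=np.array(i["R"]);t=np.array(i["t"],float)
    return cv2.projectPoints(np.array([X],float),cv2.Rodrigues(R)[0],t,np.array(i["camera_matrix"]),np.array(i["D"],float))[0][0,0]
def world(cam,d,mask):
    i=r.camera_info(cam);K=np.array(i["camera_matrix"]);R=np.array(i["R"]);t=np.array(i["t"])
    v,u=np.nonzero(mask&(d>0))
    n=cv2.undistortPoints(np.stack([u,v],1)[:,None].astype(float),K,np.array(i["D"],float))[:,0]
    z=d[v,u][:,None]; return (np.hstack([n*z,z])-t)@R
E
python3 - <<'E'
from h import *
for c in ["scene","side"]:
    hsv=cv2.cvtColor(cv2.imread(f"pics/{c}0.png"),cv2.COLOR_BGR2HSV);d=np.load(c+"_d.npy")
    H,S,V=[hsv[...,k].astype(int) for k in range(3)]
    for n,X,m in [("blue",(552,-331,88),(abs(H-112)<15)&(S>150)),("green",(481,-102,103),(abs(H-60)<20)&(S>110)),("white",(535,328,118),(S<60)&(V>120))]:
        p=proj(c,X);vv,uu=np.mgrid[:480,:640]
        m=m&(np.hypot(uu-p[0],vv-p[1])<16)
        P=world(c,d,m)
        top=P[P[:,2]>X[2]-5]
        print(c,n,p.round(),m.sum(),len(top),"top med z",np.median(top[:,2]).round(1),"mid xy",((top.max(0)+top.min(0))/2).round(1),"mean",top.mean(0).round(1),"ext",np.ptp(top,0).round(1))
    i=r.camera_info(c); im=cv2.imread(f"pics/{c}0.png")
    for X in [(552,-331,88),(481,-102,103),(535,328,118)]:
        p=proj(c,X).astype(int);cv2.circle(im,tuple(map(int,p)),1,(0,0,255),-1)
    cv2.imwrite(f"pics/{c}1.png",im)
E
```

```text
scene blue [105. 310.] 250 195 top med z 85.9 mid xy [ 555.6 -331.3   85.7] mean [ 555.8 -331.2   85.8] ext [30.2 30.3  5.3]
scene green [219. 241.] 183 150 top med z 101.1 mid xy [ 482.2 -102.6  100.8] mean [ 483.8 -102.4  101.1] ext [32.8 30.8  5.5]
scene white [420. 195.] 119 99 top med z 115.4 mid xy [538.1 328.4 115.4] mean [538.9 328.  115.4] ext [26.6 30.7  4.4]
side blue [415. 338.] 186 143 top med z 85.5 mid xy [ 552.  -333.4   86.3] mean [ 551.1 -332.9   85.5] ext [30.5 31.2  6.4]
side green [320. 275.] 153 124 top med z 100.9 mid xy [ 479.3 -103.9  101.4] mean [ 479.1 -103.7  101. ] ext [29.5 33.3  6.8]
side white [253. 168.] 82 53 top med z 115.7 mid xy [534.9 326.3 116. ] mean [534.9 327.4 115.5] ext [30.5 32.6  5.9]
```

Both cameras agree: blue (554,-332), green (481,-103) and white (537,327), all in mm and nearly fully out. I'm shutting the fingers and moving over blue at z≈222.

>>> send_rows(rows=[[[1.5,-4.7,0],[0,0,0],1],[[1.5,-4.7,0],[0,0,0],1],[[1.5,-4.7,0],[0,0,0],1],[[1.5,-4.7,0],[0,0,0],1],[[1.5,-4.7,0],[0,0,0],1],[[1.5,-4.7,0],[0,0,0],1],[[1.5,-4.7,0],[0,0,0],1],[[1.5,-4.7,0],[0,0,0],1],[[1.5,-4.7,0],[0,0,0],1],[[1.5,-4.7,0],[0,0,0],1]])

```text
time_s: 1.8
eef_pos: [410.0, 94.2, 224.3]
orientation: [3.133, 0.004, 2.723]
wrist_force: [0.6, 0.8, -0.1]
gripper_width: 0.125
```

>>> send_rows(rows=[[[1.6,-4.5,0],[0,0,0],1],[[1.6,-4.5,0],[0,0,0],1],[[1.6,-4.5,0],[0,0,0],1],[[1.6,-4.5,0],[0,0,0],1],[[1.6,-4.5,0],[0,0,0],1],[[1.6,-4.5,0],[0,0,0],1],[[1.6,-4.5,0],[0,0,0],1],[[1.6,-4.5,0],[0,0,0],1],[[1.0,-4.0,0],[0,0,0],1],[[0,0,0],[0,0,0],1]])

```text
time_s: 2.8
eef_pos: [552.6, -330.7, 226.9]
orientation: [3.132, 0.013, 2.716]
wrist_force: [0.1, 0.3, -0.2]
gripper_width: 0.005
```

>>> send_rows(rows=[[[0,0,-3.5],[0,0,0],1],[[0,0,-3.5],[0,0,0],1],[[0,0,-3.0],[0,0,0],1],[[0,0,-1.5],[0,0,0],1],[[0,0,0],[0,0,0],1],[[0,0,0],[0,0,0],1]])

```text
time_s: 3.4
eef_pos: [552.8, -329.9, 110.4]
orientation: [3.132, 0.016, 2.714]
wrist_force: [-0.4, -0.2, 0.9]
gripper_width: 0.004
```

Run:
```python
from h import *
for c in ["scene","side"]:
    im,d=r.grab_frame(c); cv2.imwrite(f"pics/{c}2.png",cv2.resize(im[270:400,20:180,::-1] if c=="scene" else im[240:400,330:490,::-1],None,fx=3,fy=3))
s=r.get_state();print(s["eef_pos"],s["orientation"],s["wrist_force"])
```

```text
[ 553.21792778 -330.24106645  111.11983384] [3.13177879 0.01762727 2.71376457] [ 0.16372855 -0.56317401  0.20488196]
```

View pics/scene2.png

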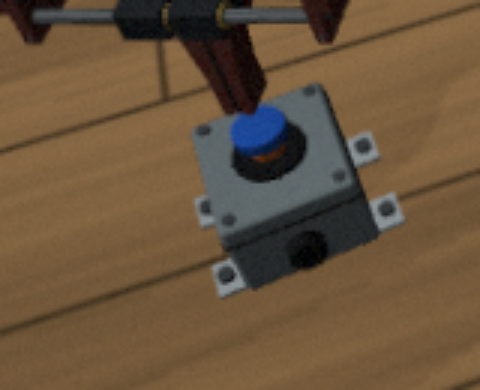

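View pics/side2.png

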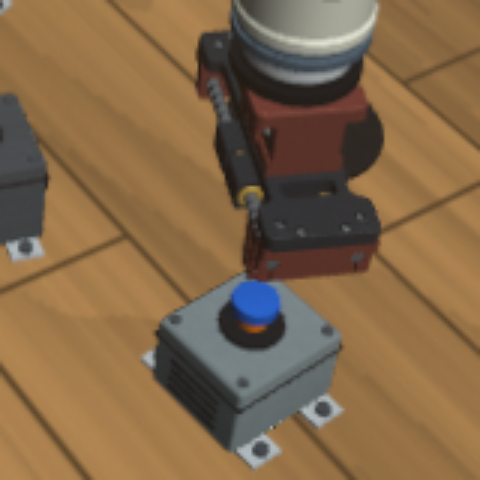

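>>> send_rows(rows=[[[0,0,-1.0],[0,0,0],1],[[0,0,-0.6],[0,0,0],1],[[0,0,-0.4],[0,0,0],1],[[0,0,-0.4],[0,0,0],1],[[0,0,-0.3],[0,0,0],1],[[0,0,-0.3],[0,0,0],1]])

```text
time_s: 4.1
eef_pos: [555.5, -331.4, 83.1]
orientation: [3.133, 0.024, 2.714]
wrist_force: [0.4, 1.1, 1.5]
gripper_width: 0.005
```

>>> send_rows(rows=[[[0,0,-0.3],[0,0,0],1],[[0,0,-0.3],[0,0,0],1]])

```text
time_s: 4.3
eef_pos: [555.5, -331.4, 76.9]
orientation: [3.133, 0.024, 2.714]
wrist_force: [-0.9, 0.8, 3.4]
gripper_width: 0.002
```

>>> send_rows(rows=[[[0,0,-0.2],[0,0,0],1],[[0,0,-0.1],[0,0,0],1]])

```text
time_s: 4.5
eef_pos: [555.5, -331.5, 74.1]
orientation: [3.133, 0.024, 2.714]
wrist_force: [-1.8, 2.3, 6.7]
gripper_width: 0.003
```

The force is 6.7 N at z=74, above the 4.5 N cap spring, so the stem is home. I'll lift off and check.

>>> send_rows(rows=[[[0,0,0],[0,0,0],1],[[0,0,1.0],[0,0,0],1],[[0,0,3.0],[0,0,0],1],[[0,0,4.0],[0,0,0],1],[[-1.2,4.0,2.0],[0,0,0],1],[[-1.4,4.5,0],[0,0,0],1],[[-1.4,4.5,0],[0,0,0],1],[[-1.4,4.5,0],[0,0,0],1],[[-1.0,3.0,0],[0,0,0],1],[[0,0,0],[0,0,0],1]])

```text
time_s: 5.5
eef_pos: [489.5, -122.2, 180.3]
orientation: [3.132, 0.031, 2.71]
wrist_force: [0.4, -1.5, 0.8]
gripper_width: 0.003
```

```bash
cat >> h.py <<'E'
def caps():
  for c in ["scene","side"]:
    im,d=r.grab_frame(c)
    hsv=cv2.cvtColor(im,cv2.COLOR_RGB2HSV)
    H,S,V=[hsv[...,k].astype(int) for k in range(3)]
    for n,X,m in [("blue",(554,-332,82),(abs(H-112)<15)&(S>150)),("green",(481,-103,97),(abs(H-60)<20)&(S>110)),("white",(537,327,112),(S<60)&(V>120))]:
        p=proj(c,X);vv,uu=np.mgrid[:480,:640]
        P=world(c,d,m&(np.hypot(uu-p[0],vv-p[1])<17))
        if len(P): print(c,n,len(P),np.percentile(P[:,2],[50,75,90]).round(1),P[P[:,2]>np.percentile(P[:,2],40)].mean(0).round(1))
E
python3 - <<'E'
from h import *
caps()
s=r.get_state();print(s["time_s"],s["eef_pos"],s["wrist_force"])
E
```

```text
scene blue 257 [75.1 76.  76.7] [ 555.4 -330.6   75.9]
scene green 181 [101.  101.8 102.5] [ 483.1 -102.1  101.8]
scene white 123 [115.2 116.  116.5] [539.3 327.8 115.8]
side blue 186 [74.2 75.3 76.3] [ 552.  -332.6   75.2]
side green 153 [100.7 102.2 103.1] [ 478.8 -103.9  102. ]
side white 82 [113.9 115.4 117.3] [534.7 328.3 115.4]
5.6 [ 491.46041967 -124.74062325  180.63266655] [ 0.63363668 -0.16033076  0.53503787]
```

Blue now sits at about 76 mm, fully in; green and white haven't moved. Next is green, at (481,-103).

>>> send_rows(rows=[[[-0.9,2.1,-2.0],[0,0,0],1],[[0,0,-2.0],[0,0,0],1],[[0,0,-1.0],[0,0,0],1],[[0,0,0],[0,0,0],1],[[0,0,0],[0,0,0],1]])

```text
time_s: 6.1
eef_pos: [487.2, -108.7, 130.8]
orientation: [3.132, 0.04, 2.704]
wrist_force: [0.0, -0.4, -0.6]
gripper_width: 0.004
```

>>> send_rows(rows=[[[-0.5,0.5,-1.0],[0.015,0.035,0],1],[[0,0,-0.5],[0,0,0],1],[[0,0,0],[0,0,0],1]])

```text
time_s: 6.4
eef_pos: [483.4, -104.7, 116.0]
orientation: [3.132, 0.002, 2.703]
wrist_force: [-0.2, -0.0, -0.0]
gripper_width: 0.003
```

>>> send_rows(rows=[[[-0.2,0.1,-0.7],[0,0,0],1],[[0,0,-0.4],[0,0,0],1],[[0,0,-0.4],[0,0,0],1],[[0,0,-0.3],[0,0,0],1],[[0,0,-0.3],[0,0,0],1],[[0,0,-0.2],[0,0,0],1]])

```text
time_s: 7.0
eef_pos: [482.0, -103.8, 92.1]
orientation: [3.132, 0.004, 2.703]
wrist_force: [0.1, -0.8, 3.8]
gripper_width: 0.008
```

>>> send_rows(rows=[[[0,0,-0.2],[0,0,0],1],[[0,0,-0.1],[0,0,0],1]])

```text
time_s: 7.2
eef_pos: [482.1, -103.8, 89.2]
orientation: [3.132, 0.004, 2.703]
wrist_force: [-2.2, -0.1, 7.9]
gripper_width: 0.012
```

>>> send_rows(rows=[[[0,0,0],[0,0,0],1],[[0,0,1.0],[0,0,0],1],[[0,0,3.0],[0,0,0],1],[[0,0,4.0],[0,0,0],1],[[0,0,4.0],[0,0,0],1],[[0,0,0],[0,0,0],1]])

```text
time_s: 7.8
eef_pos: [480.5, -103.3, 213.6]
orientation: [3.133, 0.0, 2.703]
wrist_force: [0.1, -0.6, 0.2]
gripper_width: 0.004
```

Run:
```python
from h import *
caps()
s=r.get_state();print(s["time_s"],s["eef_pos"],s["wrist_force"])
```

```text
scene blue 259 [75.2 76.3 77.1] [ 555.7 -331.2   76.1]
scene green 195 [88.8 89.9 90.8] [ 484.  -102.8   89.9]
scene white 121 [115.2 116.1 116.6] [539.4 327.8 116. ]
side blue 187 [74.2 75.3 76.4] [ 551.8 -332.7   75.3]
side green 159 [88.7 89.9 90.8] [ 479.1 -103.1   89.8]
side white 82 [114.8 116.3 117.2] [535.1 328.4 116.1]
7.9 [ 477.93149903 -102.67962698  209.60616647] [-0.5771571   0.10517515 -0.36964374]
```

Green is fully in, at about 90 mm. Moving on to white at (537,327), passing high over the stop box.

>>> send_rows(rows=[[[0.6,4.5,0],[0,0,0],1],[[0.6,4.5,0],[0,0,0],1],[[0.6,4.5,0],[0,0,0],1],[[0.6,4.5,0],[0,0,0],1],[[0.6,4.5,0],[0,0,0],1],[[0.6,4.5,0],[0,0,0],1],[[0.6,4.5,0],[0,0,0],1],[[0.6,4.5,0],[0,0,0],1],[[0.6,4.5,0],[0,0,0],1],[[0.3,2.0,0],[0,0,0],1]])

```text
time_s: 8.9
eef_pos: [524.0, 333.1, 191.7]
orientation: [-3.13, -0.027, 2.694]
wrist_force: [0.3, -0.6, -0.2]
gripper_width: 0.006
```

>>> send_rows(rows=[[[1.3,-0.6,-2.0],[-0.01,-0.025,0],1],[[0,0,-2.0],[0,0,0],1],[[0,0,-1.0],[0,0,0],1],[[0,0,0],[0,0,0],1],[[0,0,0],[0,0,0],1]])

```text
time_s: 9.4
eef_pos: [533.7, 327.0, 133.2]
orientation: [-3.123, -0.005, 2.698]
wrist_force: [0.6, 1.2, -0.4]
gripper_width: 0.001
```

>>> send_rows(rows=[[[0.3,0,-0.7],[0,0,0],1],[[0,0,-0.5],[0,0,0],1],[[0,0,-0.4],[0,0,0],1],[[0,0,-0.4],[0,0,0],1],[[0,0,-0.3],[0,0,0],1],[[0,0,-0.3],[0,0,0],1]])

```text
time_s: 10.0
eef_pos: [538.4, 326.7, 108.7]
orientation: [-3.126, -0.003, 2.697]
wrist_force: [-0.8, -0.4, 2.5]
gripper_width: 0.005
```

>>> send_rows(rows=[[[0,0,-0.3],[0,0,0],1],[[0,0,-0.2],[0,0,0],1]])

```text
time_s: 10.2
eef_pos: [538.4, 326.7, 103.9]
orientation: [-3.126, -0.002, 2.697]
wrist_force: [-3.1, -1.2, 8.2]
gripper_width: 0.003
```

>>> send_rows(rows=[[[0,0,0],[0,0,0],1],[[0,0,1.0],[0,0,0],1],[[0,0,3.0],[0,0,0],1],[[0,0,4.0],[0,0,0],1],[[0,0,3.0],[0,0,0],1],[[0,0,0],[0,0,0],1],[[0,0,0],[0,0,0],1],[[0,0,0],[0,0,0],1]])

```text
time_s: 11.0
eef_pos: [537.8, 326.4, 217.2]
orientation: [-3.125, -0.002, 2.698]
wrist_force: [0.7, 0.2, -0.4]
gripper_width: 0.003
```

Run:
```python
from h import *
caps()
im,d=r.grab_frame("scene");cv2.imwrite("pics/end.png",im[:,:,::-1])
a=cv2.imread("pics/scene0.png");print("diff px near table objects",[(n,int((np.abs(a[y0:y1,x0:x1].astype(int)-im[y0:y1,x0:x1,::-1]).max(2)>40).sum())) for n,(x0,y0,x1,y1) in dict(tube=(285,175,315,218),angle=(135,220,172,268),hammer=(360,262,485,385),disc=(200,355,285,430)).items()])
s=r.get_state();print(s["time_s"],s["eef_pos"],s["wrist_force"])
```

```text
scene blue 251 [75.1 76.1 76.6] [ 554.8 -331.    75.9]
scene green 189 [89.  90.1 90.8] [ 483.8 -102.8   90. ]
scene white 119 [104.2 105.1 105.7] [539.3 329.  105. ]
side blue 186 [74.2 75.6 76.7] [ 550.8 -332.    75.5]
side green 158 [88.5 89.9 90.9] [ 478.7 -103.2   89.8]
side white 89 [102.7 104.6 105.9] [535.9 329.1 104.4]
diff px near table objects [('tube', 0), ('angle', 0), ('hammer', 0), ('disc', 0)]
11.15 [537.34358962 326.17764222 216.38485736] [-1.0721093  -0.57200827 -0.87762706]
```

View pics/end.png

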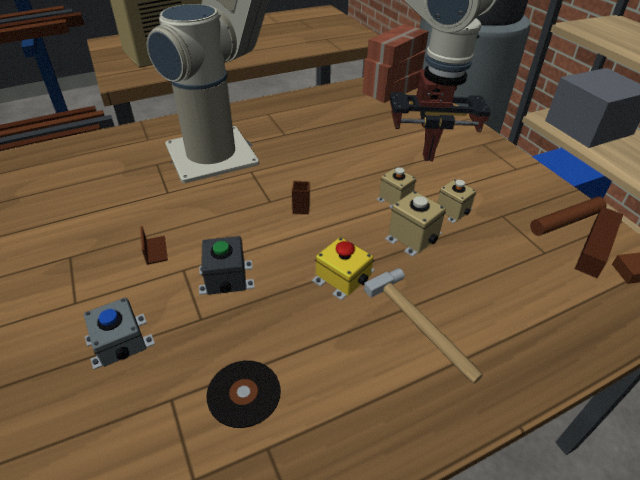

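All three caps are down (blue (108,318), green (221,248) and white (420,203)). The arm is clear and the loose things haven't moved.

```bash
python3 -c "
from rig import r
print(r.job_done())"
```

```text
the job is handed in; nothing more can be done
None
```

I pressed the three reset buttons in order (blue, green, white) with the shut fingertips, then lifted clear and handed the job in at about 11 s. For white I used the largest of the three cream boxes.

- **Press force:** the readings peaked at 6.7 N on blue, 7.9 N on green and 8.2 N on white. All are above the 4.5 N at which the cap spring starts to give, so each stem was home.
- **Cap heights:** after the last press both cameras put the cap tops at about 76, 90 and 105 mm. Fully in is 76, 91 and 106 mm, so they agree to about 1 mm.
- **Surroundings:** the scene camera showed no change around the tube, angle iron, hammer or disc compared with the start. The path stayed high over the emergency-stop box, and the arm ended about 110 mm above the white button, touching nothing.

No check failed or disagreed, but the hand-in reports no verdict.

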